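# Put the probe thermometer away in its fitted case

## Robot

A 6-joint arm with a two-finger parallel gripper is mounted at the origin on a cart in front of the work surface, level with it; the furniture and walls round the work are solid. World frame = base frame: x ahead of the robot, y to its left, z up, the work surface at z = 0. Lengths are in m, angles in rad, forces in N, time in s.
With the tool pointing down it reaches from about 0.375 to 0.9 m from the base axis. Payload 3.1 kg.
Tool frame: the origin (TCP) lies between the finger pads; the fingertips stand manip.finger_overhang ahead of it and the grasp point (between the pads) lies 5 mm behind it (manip.finger_overhang is the distance from the TCP to the fingertips, in m); z points along the fingers, y is the line along which they close (so a half turn about z gives the same grasp; the last joint's range is limited). The gripper opens to 85 mm and grips with 20 to 120 N. Pads are 22 mm wide; open, the fingers measure 114 mm over their backs; the gripper's body (76 mm by 85 mm) begins 54 mm behind the grasp point. The pads swing forward as they close: fully open they stand 13 mm farther back than shut.
Start: joints at [0.936, 0.527, 1.433, -0, 1.181, -0.178], TCP at [0.275, 0.561, 0.245] pointing down, gripper open.
Joint ranges: [-3.08, 3.08], [-0.75, 2.2], [0.22, 2.44], [-1.43, 4.57], [0, 2.65], [-2.85, 2.85]. Speed limits (rad/s): [2.79, 2.79, 3.14, 3.14, 3.14, 3.14].

## Interface

Orientations are given as a unit quaternion [x, y, z, w].
In Python, from station import manip gives the robot as it stands.
- The arm moves only by the tool drive_tool, never from a script. Its argument "plan" is a list of rows, each a list of 7 numbers: the shift along the tool's x, y, z in m, then the turn, a rotation vector about the tool's x, y, z in degrees, then the opening, from -1 (shut) to 1 (fully open). In form: [[x, y, z, wx, wy, wz, gripper], ...]. A call has 1 to 10 rows; each row shifts and turns the commanded pose from where the row before left it, along the tool's axes as they then stand; what a row does not reach is not made up. A row lasts 1/10 s, in which the tool goes at most 50 mm and 8.59 degrees, less where a joint would pass 70% of its speed; a pose out of reach is approached as far as the arm can. A call is refused whole if a number of a shift passes 0.05 or a number of a turn 8.59, either way. A call with a gripper value outside its range is refused whole. The fingers move at their own pace and stop on an object; "newtons" is the grip in N (left out, the last holds). Time passes only in rows, so rows that do not move let the fingers close. It gives the time, the measured TCP pose, the force, the opening and the grip force at its end, in the units of the state.
- manip.sense(): the state, without advancing time (a new reading comes with each control period).
- manip.snapshot(name): name is "side" or "top"; returns a dict with "image" (480x640x3 uint8, red, green, blue), "z_map" (480x640 float32, m along the optical axis (not along the pixel's ray), 0 where there is no reading), "fov_y" (degrees; the focal length in pixels is half the picture's height over the tangent of half this angle, whatever the lens; pixels are square), "cx", "cy" (the principal point, pixels), "k1" (the pictures are not rectified: a ray, as slopes to the right and down, at radius r is drawn at 1 + k1 r^2 times it, then the intrinsics apply), "extrinsics" (4x4, takes a point from camera to world coordinates). Camera axes: x right, y up, looking along -z (the intrinsics and any distortion apply to the point x, -y, -z); pixel columns grow to the right and rows downward; lengths in m; the calibration is good to about 2 mm. A picture is of the moment at which its call begins.
- manip.sign_off(): hands the job in; it is judged then, once.
The state is a dict: "t": time; "q": joint angles; "qd": joint speeds; "tau": joint torques, N m; "tcp_pos": TCP position; "tool_rot": TCP orientation; "force": force on the tool from outside, world axes, zero at the start; "ft_torque": the same for the moment, N m; "finger_gap": opening from 0.0 (shut) to 1.0 (fully open); "gripper_force": force on a finger pad.
Only numpy, scipy, OpenCV 4.12 (cv2) and the standard library are available. Lean on these libraries where they do the work, as an engineer would, in place of code of your own. Each camera call takes 0.05 s, during which the arm holds its last target. There are 200 camera calls.

## Task

Put the probe thermometer away: draw it out of the wooden block, hold it with the gripper pointing down and press the tip of its stem on the round trivet so that it swings over between the fingers until it lies nearly flat. Then lay it in its fitted recess in the open case, screen up, and shut the lid fully. Leave the cake tester standing in the block and the other things where they are.

Things in the scene. Friction and masses are not known exactly. Their poses are not given: they have to be found in the camera images.
- thermometer: Probe thermometer, loose, 70 g, 171 mm long: steel stem 5 mm thick, 94 mm long, below a white plastic body 18 x 28 x 75 mm. Origin at the stem's tip; z runs along the stem to the head, x out of the face with screen and buttons, y across the 28 mm width. It starts upright in either bore of the block, tip on the bore's bottom 10 mm above the worktop, screen towards the robot within about 0.55 rad.
- thermometer_mid (a point): Centre of the thermometer's body, 133.5 mm from the tip on its long axis: the point to pinch, on the flat ribbed sides (y = +-14 mm), clear of the screen. Pinched with 20 to 30 N it holds its angle against its own weight and swings about the line between the pads when the tip is pressed with some 5 to 15 N; it then also creeps some 5 to 12 mm up along the pads. The tip grips the trivet well.
- case: Dark grey plastic case with a grey fitted insert, fixed, 126 x 216 mm, 44 mm high without its lid. Origin: centre of its underside; z up, y along it, x across it to the hinge side. The hinge is to the robot's right (world -y), the case's y axis points away from the robot within 0.25 rad. The insert's top is 42 mm up; a recess for the body and a trough for the stem run along its middle (x = 0).
- case_seat (a point): Where thermometer_mid belongs: 52.5 mm along +y of the case, 37 mm above the worktop, head towards +y. The body recess spans y = 12 to 96 mm, 33 mm wide, floor 28 mm up; the stem trough y = -88 to 12 mm, 12 mm wide, floor 31 mm up. Beside the body, y = 27 to 78 mm, are finger wells out to x = +-60 mm, floor 3 mm up, with a pier 22 mm wide between them that bears the body.
- case_lid (a joint): Angle of the lid: 0 shut, growing as it opens, 2.2 at its stop; it starts at 2.05 to 2.15, leaning outwards. The stiff hinge (0.08 N m) holds it at any angle. The lid is a flat tray, 126 mm across and 216 mm long, its top 14 mm above the hinge line when shut. It cannot shut on a thermometer that is not down in the recess.
- case_hinge (a point): Middle of the hinge line, which runs along the case's y axis, 63 mm from the case's centre along its x axis, 44 mm above the worktop.
- lid_edge (a point): Middle of the lid's free edge, on its outer (top) face, 126 mm from the hinge line.
- trivet: Round brown cork trivet, fixed, 150 mm across and 12 mm thick, flat on the worktop. Origin: centre of its underside. Clear acrylic stands, up to 210 mm high, hard to see, stand farther back on the worktop: from x = 0.595 m at y = 0.12 to 0.46 m, and from x = 0.62 m at y = -0.07 to 0.11 m; keep the gripper clear of them.
- block: Light wooden block, fixed, 114 x 50 mm and 70 mm high, its length (x axis) pointing away from the robot within 0.25 rad. Origin: centre of its underside. It has two bores 6.5 mm wide and 60 mm deep in its top, 32 mm before and behind its centre along x.
- tester: Cake tester, loose, 148 mm long: a steel pin below a dark turned wooden handle 22 mm thick. Origin at the tip of the pin. It stands upright in the block's other bore and is to stay there.
- mug: Small banded stoneware cup at the back right; a bystander to be left alone.
- teaspoon: Teaspoon, 130 mm long, on the worktop; a bystander to be left alone.
Not all that is in view belongs to the job. There is more than one size of the thermometer; the job needs the larger.

How it is judged:
By the outcome, as a careful person would: the job done as asked, in the order asked, and still so for the second after the job is handed in, with the robot touching nothing.
It also fails if it takes over 67 s, if anything falls off the work surface, if the arm or the gripper's body presses on something with over 40 N, if the wrist force passes 120 N, or if a joint passes its speed limit or range.

## Working session

There is one attempt and no reset: what is moved stays moved. The work goes in short steps, Python scripts to look and compute and a tool call to move; the robot and the scene stay as the last step left them, time stands still between calls to the robot, and variables do not carry over. Pictures are saved under pics/ and viewed, at most 10 in all, crops included, and the job is handed in when it is done.

Besides the shell and the picture viewer there is one more tool, called after "Emit:" by a JSON object that holds its "method" and its "body". drive_tool: Moves the arm, as the interface text tells. Its arguments: {"type":"object","properties":{"plan":{"type":"array"},"newtons":{"type":"number"}},"required":["plan"]}

```bash
mkdir -p pics; ls; cat > h.py <<'E'
import numpy as np, cv2, pickle
from scipy.spatial.transform import Rotation as R
def cap(n):
    from station import manip
    s=manip.snapshot(n); pickle.dump(s,open(f'/tmp/{n}.pkl','wb')); return s
def load(n): return pickle.load(open(f'/tmp/{n}.pkl','rb'))
def rays(s,uv):
    uv=np.atleast_2d(uv).astype(float); f=240/np.tan(np.radians(s['fov_y'])/2)
    d=(uv-[s['cx'],s['cy']])/f; k=s['k1']; p=d.copy()
    for _ in range(30): p=d/(1+k*(p**2).sum(1,keepdims=True))
    return p
def cloud(s,uv):
    uv=np.atleast_2d(uv); p=rays(s,uv); u=uv.astype(int); z=s['z_map'][u[:,1],u[:,0]]
    c=np.c_[p[:,0]*z,-p[:,1]*z,-z]; E=np.array(s['extrinsics']); return c@E[:3,:3].T+E[:3,3]
def plane(s,uv,h):
    p=rays(s,uv); E=np.array(s['extrinsics']); d=np.c_[p[:,0],-p[:,1],-np.ones(len(p))]@E[:3,:3].T
    return E[:3,3]+d*((h-E[2,3])/d[:,2])[:,None]
E
python3 - <<'E'
from h import *
from station import manip
print(manip.finger_overhang, manip.sense())
for n in('top','side'):
    s=cap(n); cv2.imwrite(f'pics/{n}0.png',cv2.cvtColor(s['image'],cv2.COLOR_RGB2BGR)); print(n,s['fov_y'],s['k1'],np.round(s['extrinsics'],3).tolist())
E
```

```text
pics
0.014 {'t': 0.0, 'q': array([ 9.36478246e-01,  5.28452458e-01,  1.43391583e+00, -3.34178908e-06,
        1.18138580e+00, -1.78448437e-01]), 'qd': array([ 0.00056076, -0.0004855 , -0.00145513,  0.00136828,  0.00221666,
        0.00079622]), 'tau': array([-6.83592716e-04, -4.42350483e+01, -1.78023058e+01, -2.40300133e-04,
        8.22518341e-03, -2.77311921e-05]), 'tcp_pos': array([0.27468247, 0.56063677, 0.2443377 ]), 'tool_rot': array([ 2.25965492e-01,  9.74134707e-01, -9.93309472e-04, -4.25776677e-04]), 'force': array([-1.82772399, -0.21990527,  0.98572925]), 'ft_torque': array([0.0013778 , 0.05538338, 0.00985651]), 'gripper_force': 0.0, 'finger_gap': 1.0024926366293712}
top 43.54242682723167 -0.06602156697656439 [[-0.015, 0.997, -0.071, 0.475], [-1.0, -0.015, -0.005, 0.101], [-0.006, 0.07, 0.997, 1.566], [0.0, 0.0, 0.0, 1.0]]
side 55.1541742008163 -0.003768445710464985 [[-0.955, 0.146, -0.258, 0.324], [-0.296, -0.527, 0.797, 0.887], [-0.02, 0.837, 0.546, 0.647], [0.0, 0.0, 0.0, 1.0]]
```

View pics/top0.png

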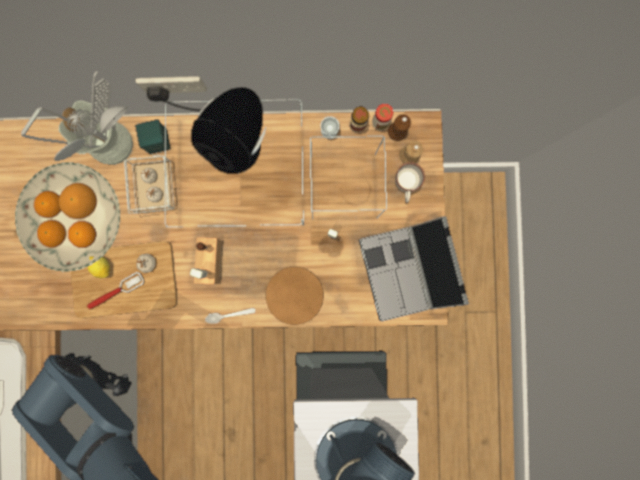

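View pics/side0.png

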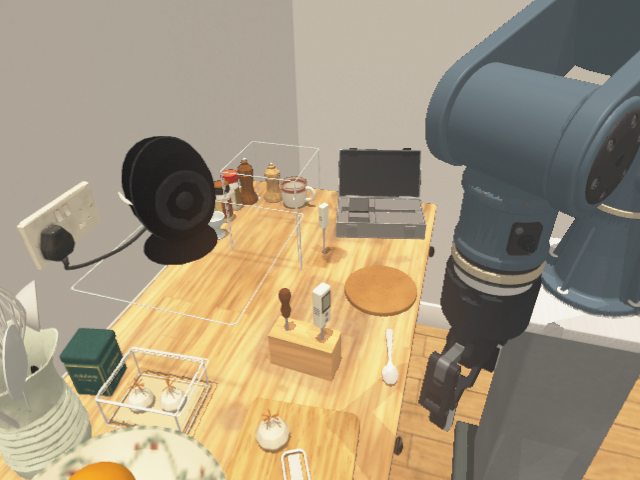

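```bash
cat > m.py <<'E'
from h import *
def box(n,u0,v0,u1,v1):
    s=load(n); g=np.mgrid[u0:u1,v0:v1].reshape(2,-1).T; return g,cloud(s,g),s['image'][g[:,1],g[:,0]].astype(int)
def rect(P): 
    r=cv2.minAreaRect((P[:,:2]*1000).astype(np.float32)); return np.round(np.array(r[0]),1),np.round(r[1],1),round(r[2],1)
if __name__=='__main__':
    t=load('top')
    for n,b in(('top',(180,225,230,295)),('side',(260,270,350,385))):
        g,P,C=box(n,*b); m=(abs(P[:,2]-.07)<.006); print('block',n,m.sum(),rect(P[m]),np.median(P[m,2]))
        m=(P[:,2]>.1)&(P[:,2]<.25)&(C.min(1)>130)&(P[:,1]<.5); Q=P[m]; print('thermo',m.sum(),rect(Q),Q.mean(0),Q.max(0),Q.min(0))
        for h0,h1 in((.1,.12),(.12,.14),(.14,.16),(.16,.175),(.175,.2)):
            k=m&(P[:,2]>h0)&(P[:,2]<=h1)
            if k.sum()>4: print('  ',h0,k.sum(),P[k].mean(0),rect(P[k]))
    g,P,C=box('top',255,260,335,330); m=(abs(P[:,2]-.012)<.006)&(C[:,0]-C[:,2]>60)&(C[:,0]<190)
    print('trivet',m.sum(),P[m].mean(0),rect(P[m]))
    for n,b in(('top',(345,210,475,325)),('side',(325,145,440,245))):
        g,P,C=box(n,*b); m=(P[:,2]>.034)&(P[:,2]<.05)&(P[:,0]>.2); print('case',n,m.sum(),rect(P[m]),np.median(P[m],0))
        m=(P[:,2]>.07)&(P[:,2]<.25)&(P[:,1]<-.1)&(P[:,0]<.65); print('lid',m.sum(),rect(P[m]),P[m].min(0),P[m].max(0))
    for n in('top','side'):
        s=load(n);o=s['image']; b=(150,220,250,330) if n=='top' else (255,270,405,395)
        c=o[b[1]:b[3],b[0]:b[2]]; cv2.imwrite(f'pics/c_{n}.png',cv2.cvtColor(cv2.resize(c,None,fx=4,fy=4,interpolation=cv2.INTER_CUBIC),cv2.COLOR_RGB2BGR))
E
python3 m.py; cd pics; python3 -c "
import cv2,numpy as np
a=cv2.imread('c_top.png');b=cv2.imread('c_side.png');a=a[:440];b=b[:440,:400]
cv2.imwrite('c0.png',np.hstack([a,b]))"
```

```text
block top 709 (array([516.8, 371.6]), array([ 52. , 114.2]), 86.3) 0.06950482114233658
thermo 127 (array([548.9, 362.7]), array([ 68.1, 143. ]), 62.6) [0.50943486 0.36497298 0.17218383] [0.5982753  0.38777684 0.18589813] [0.47220585 0.29956992 0.13979319]
   0.14 27 [0.59717386 0.33541515 0.14820328] (array([597.1, 337.6]), array([76.2,  1.1]), 89.2)
   0.16 12 [0.48657031 0.37057225 0.17106343] (array([487. , 372.1]), array([28.2, 15.4]), 46.9)
   0.175 87 [0.4843381  0.37342497 0.18015292] (array([484.1, 373.1]), array([27.2, 17.8]), 68.1)
block side 1561 (array([518.1, 373. ]), array([ 53.2, 115. ]), 86.6) 0.06913448377583586
thermo 537 (array([542. , 359.3]), array([ 37.1, 135.6]), 69.5) [0.48939415 0.38123053 0.15048746] [0.59941536 0.39091684 0.18179691] [0.47412941 0.31818899 0.10651985]
   0.1 83 [0.4842201  0.38343362 0.11367813] (array([482.5, 380.9]), array([28. , 13.2]), 36.0)
   0.12 129 [0.4845739  0.38384478 0.1291979 ] (array([482.5, 381.5]), array([27.5, 14. ]), 32.6)
   0.14 94 [0.50908027 0.37805417 0.15032531] (array([548.3, 367.5]), array([ 33.7, 137.4]), 59.6)
   0.16 78 [0.48794629 0.38615357 0.1685873 ] (array([482.5, 381.3]), array([28.4, 14.8]), 33.2)
   0.175 153 [0.4849085  0.37727292 0.17927818] (array([485.7, 375.6]), array([28.2, 17.5]), 69.3)
trivet 2421 [0.4254561  0.15199087 0.0117966 ] (array([428.1, 156.8]), array([191.5, 169. ]), 86.4)
case top 3541 (array([ 499. , -106.6]), array([261.6, 150.9]), 13.3) [ 0.45401862 -0.1209566   0.04230085]
lid 2430 (array([ 501.1, -213. ]), array([216.9,  60. ]), 13.0) [ 0.38900371 -0.2636942   0.07002423] [ 0.61074093 -0.15960905  0.16106677]
case side 2449 (array([ 479.8, -109.4]), array([215.7, 156.1]), 13.0) [ 0.46010036 -0.1156044   0.04123439]
lid 2792 (array([ 503.5, -210.8]), array([215.5,  61. ]), 14.5) [ 0.39173278 -0.26087411  0.07003165] [ 0.61108977 -0.1545116   0.15541047]
```

View pics/c0.png

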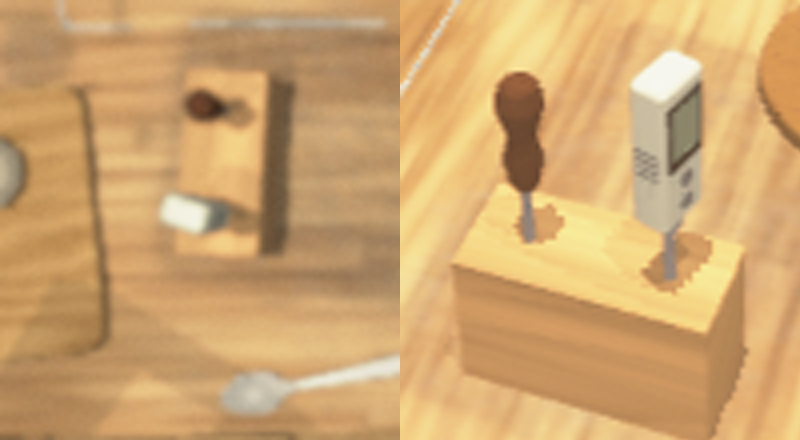

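```bash
cat > m2.py <<'E'
from m import *
s=load('top')
g,P,C=box('top',255,255,340,335); m=(P[:,2]>.005)&(C[:,0]-C[:,2]>50)&(C[:,0]<185)
im=np.zeros((480,640),np.uint8); im[g[m,1],g[m,0]]=255; im=cv2.morphologyEx(im,cv2.MORPH_OPEN,np.ones((5,5)))
c=max(cv2.findContours(im,0,1)[0],key=cv2.contourArea)[:,0]; W=plane(s,c,.012); print('trivet',cv2.minEnclosingCircle((W[:,:2]*1000).astype(np.float32)),W.max(0),W.min(0))
g,P,C=box('side',325,255,435,325);m=(P[:,2]>.005)&(C[:,0]-C[:,2]>50)&(C[:,0]<215);im[:]=0;im[g[m,1],g[m,0]]=255; im=cv2.morphologyEx(im,cv2.MORPH_OPEN,np.ones((5,5)))
c=max(cv2.findContours(im,0,1)[0],key=cv2.contourArea)[:,0]; W=plane(load('side'),c,.012); print('trivet side',cv2.minEnclosingCircle((W[:,:2]*1000).astype(np.float32)))
a=np.radians(13.2); ey=np.array([np.cos(a),np.sin(a)]); ex=np.array([np.sin(a),-np.cos(a)]); c0=np.array([.49,-.115])
for n,b in(('top',(345,210,475,325)),('side',(325,145,440,245))):
    g,P,C=box(n,*b); L=np.c_[(P[:,:2]-c0)@ex,(P[:,:2]-c0)@ey,P[:,2]]*1000
    m=(L[:,2]>38)&(L[:,2]<47)&(abs(L[:,0])<85)&(abs(L[:,1])<125)
    print(n,'rim x,y pct',np.percentile(L[m,0],[.3,1,5,95,99,99.7]).round(1),np.percentile(L[m,1],[.3,1,99,99.7]).round(1))
    for y in range(-110,111,20):
        k=(abs(L[:,1]-y)<10)&m; print('  y',y,L[k,0].min().round(1) if k.any() else None, end='')
    print()
    for y0,y1,z0,z1,nm in((-80,-5,24,38,'trough'),(30,75,20,36,'pier/body'),(30,75,-2,12,'wells')):
        k=(L[:,1]>y0)&(L[:,1]<y1)&(L[:,2]>z0)&(L[:,2]<z1)&(abs(L[:,0])<70)
        if k.any(): print(nm,k.sum(),L[k].mean(0).round(1),L[k].min(0).round(1),L[k].max(0).round(1), np.polyfit(L[k,1],L[k,0],1).round(3))
    k=(L[:,2]>70)&(L[:,2]<200)&(L[:,0]>40)&(L[:,0]<180)&(abs(L[:,1])<115); print('lid z-x slope',np.polyfit(L[k,2],L[k,0],1),L[k].max(0),np.percentile(L[k,1],[1,99]),L[k][np.argsort(-L[k,2])[:30]].mean(0))
E
python3 m2.py
python3 - <<'E'
import sys;sys.path.insert(0,'.')
import cv2
from h import *
a=load('top')['image'][210:325,345:475];b=load('side')['image'][140:250,325:445]
a=cv2.resize(a,(390,345),interpolation=2);b=cv2.resize(b,(376,345),interpolation=2)
cv2.imwrite('pics/case.png',np.hstack([a,b])[:,:,::-1])
E
```

```text
trivet ((424.9082336425781, 151.04437255859375), 75.27760314941406) [0.49691154 0.22393858 0.012     ] [0.35042384 0.07967019 0.012     ]Traceback (most recent call last):
  File "m2.py", line 7, in <module>
    c=max(cv2.findContours(im,0,1)[0],key=cv2.contourArea)[:,0]; W=plane(load('side'),c,.012); print('trivet side',cv2.minEnclosingCircle((W[:,:2]*1000).astype(np.float32)))
      ~~~^^^^^^^^^^^^^^^^^^^^^^^^^^^^^^^^^^^^^^^^^^^^^^^^^
ValueError: max() iterable argument is empty
```

View pics/case.png

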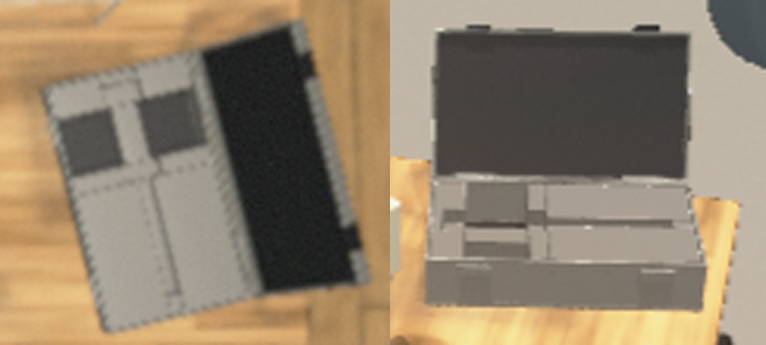

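```bash
sed -i '/^g,P,C=box(.side.,325,255/d;/trivet side/d' m2.py; python3 m2.py
```

```text
trivet ((424.9082336425781, 151.04437255859375), 75.27760314941406) [0.49691154 0.22393858 0.012     ] [0.35042384 0.07967019 0.012     ]
top rim x,y pct [-79.8 -78.3 -74.   57.7  62.   64. ] [-118.8 -117.6   95.8   96.8]
  y -110 -78.1  y -90 -81.3  y -70 -81.4  y -50 -78.8  y -30 -79.0  y -10 -78.5  y 10 -78.8  y 30 -78.5  y 50 -81.2  y 70 -80.2  y 90 -77.9  y 110 None
trough 302 [-12.  -42.6  34.2] [-69.9 -79.7  24.6] [60.1 -5.5 38. ] [ -0.043 -13.86 ]
pier/body 192 [-10.4  53.6  28. ] [-69.7  30.2  20. ] [56.5 75.  35.9] [-0.145 -2.666]
wells 483 [-10.9  48.8   3.9] [-69.8  30.   -2. ] [55.9 67.3 11.9] [-0.089 -6.542]
lid z-x slope [ 0.54786706 39.45027741] [128.01637693  96.96328889 161.06677067] [-112.88724869   95.01437922] [114.28855949 -14.33919688 157.50569017]
side rim x,y pct [-83.1 -81.3 -78.7  59.4  63.5  65.2] [-115.7 -114.9   97.1   98.5]
  y -110 -80.8  y -90 -84.4  y -70 -83.5  y -50 -81.9  y -30 -82.9  y -10 -81.6  y 10 -82.7  y 30 -80.9  y 50 -83.4  y 70 -84.4  y 90 -83.7  y 110 None
trough 46 [ -7.5 -39.1  35.7] [-12.4 -79.4  33.3] [63.3 -6.3 38. ] [ 0.093 -3.89 ]
pier/body 191 [ 7.6 51.  27.1] [-40.   30.4  20. ] [51.7 74.9 35.9] [-0.099 12.673]
wells 84 [38.3 49.1  5.8] [-27.   30.    0.6] [51.  67.3 11.9] [ 0.43  17.199]
lid z-x slope [ 0.58599628 35.34082669] [127.93068555  99.09480791 155.41047314] [-114.18345638   96.78433897] [111.03162794 -23.8777551  152.74882122]
```

```bash
cat >> m2.py <<'E'
print('---')
for n,b in(('top',(345,210,475,325)),('side',(325,145,440,245))):
    g,P,C=box(n,*b); L=np.c_[(P[:,:2]-c0)@ex,(P[:,:2]-c0)@ey,P[:,2]]*1000
    for y0,y1,z0,z1 in((-90,-50,28,35),(-50,-5,28,35),(12,84,25,33)):
        k=(L[:,1]>y0)&(L[:,1]<y1)&(L[:,2]>z0)&(L[:,2]<z1)&(abs(L[:,0]+16)<25)
        print(n,k.sum(),np.percentile(L[k,0],[0,5,25,50,75,95,100]).round(1),np.percentile(L[k,1],[0,50,100]).round(1)) if k.any() else 0
    m=(L[:,2]>38)&(L[:,2]<47)&(L[:,0]>-95)&(L[:,0]<40)&(abs(L[:,1])<125); print(rect(P[m]))
    # left edge line
    E=[(y,np.percentile(L[m&(abs(L[:,1]-y)<6),0],2)) for y in range(-105,86,10)]; print('edge',np.polyfit(*np.array(E).T,1))
E
python3 m2.py | sed '1,/---/d'
```

```text
top 52 [-38.7 -22.4 -18.1 -15.5 -12.3  -8.3   6.6] [-89.7 -71.7 -50.5]
top 56 [-31.5 -19.7 -16.6 -13.9 -10.6  -3.8  -2.4] [-49.9 -28.1  -5.5]
top 200 [-38.1 -26.7 -21.4 -14.9  -8.9  -2.1   2. ] [12.3 50.  83.6]
(array([474.4, -97.4]), array([217.1, 121.4]), 13.2)
edge [-1.25027421e-02 -7.75421045e+01]
side 10 [-12.3 -12.  -11.1  -9.4  -7.6  -6.6  -6.5] [-89.  -80.6 -51.8]
side 12 [-10.   -9.8  -9.2  -8.4  -8.3  -7.6  -7.5] [-46.7 -22.9  -6.5]
side 124 [-40.  -27.6 -22.7 -15.2  -7.8   2.1   8.3] [13.1 46.6 82.5]
(array([476.3, -94.6]), array([215.6, 125.9]), 13.1)
edge [-7.79592554e-03 -8.10601515e+01]
```

```bash
cat > plan.py <<'E'
# usage: plan.py x y z heading_deg_of_tool_y [tilt_deg about tool y]  -> deltas in tool frame
import sys; from h import *
from station import manip
def main(x,y,z,h,tilt=0.):
    s=manip.sense(); p=s['tcp_pos']; q=R.from_quat(s['tool_rot']); a=np.radians(h)
    ty=np.array([np.cos(a),np.sin(a),0]); tz=np.array([0,0,-1.]); T=R.from_matrix(np.c_[np.cross(ty,tz),ty,tz])*R.from_euler('y',tilt,degrees=True)
    Y=q.apply([0,1,0]); print('t',round(s['t'],2),'tcp',p.round(4),'heading',np.degrees(np.arctan2(Y[1],Y[0])).round(1),'zaxis',q.apply([0,0,1]).round(3),'gap',round(s['finger_gap'],3),'grip',round(s['gripper_force'],1),'F',s['force'].round(1))
    print('shift',q.inv().apply(np.array([x,y,z])-p).round(4),'turn',np.degrees((q.inv()*T).as_rotvec()).round(2),'q',s['q'].round(2))
main(*map(float,sys.argv[1:]))
E
python3 plan.py .485 .374 .245 68.5; python3 plan.py .485 .374 .1385 68.5
```

```text
t 0.1 tcp [0.2747 0.5607 0.2444] heading 63.9 zaxis [-0.001 -0.002 -1.   ] gap 0.999 grip 0.0 F [-0.1 -0.4  0.1]
shift [-0.271  -0.0751 -0.0005] turn [-0.11 -0.02 -4.61] q [ 0.94  0.53  1.43 -0.    1.18 -0.18]
t 0.1 tcp [0.2747 0.5607 0.2444] heading 63.9 zaxis [-0.001 -0.002 -1.   ] gap 0.999 grip 0.0 F [-0.1 -0.4  0.1]
shift [-0.2711 -0.0749  0.106 ] turn [-0.11 -0.02 -4.61] q [ 0.94  0.53  1.43 -0.    1.18 -0.18]
```

Emit:
{"method": "drive_tool", "body": {"plan": [[-0.02, -0.0055, 0, 0, 0, 0, 1], [-0.035, -0.0097, 0, 0, 0, 0, 1], [-0.035, -0.0097, 0, 0, 0, 0, 1], [-0.035, -0.0097, 0, 0, 0, 0, 1], [-0.035, -0.0097, 0, 0, 0, 0, 1], [-0.035, -0.0097, 0, 0, 0, 0, 1], [-0.035, -0.0097, 0, 0, 0, 0, 1], [-0.025, -0.007, 0, 0, 0, 0, 1], [-0.016, -0.0044, 0, 0, 0, -4.6, 1], [0, 0, 0, 0, 0, 0, 1]]}}

```text
t: 1.1
tcp_pos: [0.487, 0.3728, 0.2448]
tool_rot: [0.188, 0.982, -0.0, 0.0]
force: [0.2, 0.3, 0.2]
finger_gap: 1.0
gripper_force: 0.0
```

```bash
python3 plan.py .485 .374 .1385 68.5
```

```text
t 1.1 tcp [0.487  0.3728 0.2448] heading 68.3 zaxis [-0.    -0.001 -1.   ] gap 1.0 grip 0.0 F [0.2 0.3 0.2]
shift [0.0023 0.0005 0.1063] turn [-0.03  0.01 -0.21] q [ 0.47  0.51  1.46 -0.    1.17 -0.72]
```

Emit:
{"method": "drive_tool", "body": {"plan": [[0.002, 0.0005, 0.02, 0, 0, 0, 1], [0, 0, 0.03, 0, 0, 0, 1], [0, 0, 0.03, 0, 0, 0, 1], [0, 0, 0.018, 0, 0, 0, 1], [0, 0, 0.008, 0, 0, 0, 1], [0, 0, 0, 0, 0, 0, -1], [0, 0, 0, 0, 0, 0, -1], [0, 0, 0, 0, 0, 0, -1], [0, 0, 0, 0, 0, 0, -1], [0, 0, 0, 0, 0, 0, -1]], "newtons": 25}}

```text
t: 2.1
tcp_pos: [0.484, 0.3756, 0.1405]
tool_rot: [0.187, 0.982, 0.0, 0.001]
force: [-0.9, -0.7, 2.7]
finger_gap: 0.331
gripper_force: 24.6
```

Emit:
{"method": "drive_tool", "body": {"plan": [[0, 0, 0, 0, 0, 0, -1], [0, 0, 0, 0, 0, 0, -1], [0, 0, 0, 0, 0, 0, -1]]}}

```text
t: 2.4
tcp_pos: [0.4841, 0.3756, 0.1404]
tool_rot: [0.187, 0.982, 0.0, 0.001]
force: [-0.9, -1.8, 5.5]
finger_gap: 0.324
gripper_force: 24.9
```

```bash
python3 plan.py .485 .374 .1385 68.5; python3 - <<'E'
from h import *
o=[]
for n,b in(('top',(150,200,270,300)),('side',(240,240,390,390))):
    s=cap(n); o.append(cv2.resize(s['image'][b[1]:b[3],b[0]:b[2]],(400,400*(b[3]-b[1])//(b[2]-b[0])))[:330])
cv2.imwrite('pics/g1.png',np.hstack(o)[:,:,::-1])
E
```

```text
t 2.4 tcp [0.4841 0.3756 0.1404] heading 68.5 zaxis [ 0.001  0.    -1.   ] gap 0.324 grip 24.9 F [-0.9 -1.8  5.5]
shift [-0.0014 -0.0011  0.0019] turn [ 0.04  0.06 -0.02] q [ 0.48  0.64  1.56 -0.    0.94 -0.72]
```

View pics/g1.png

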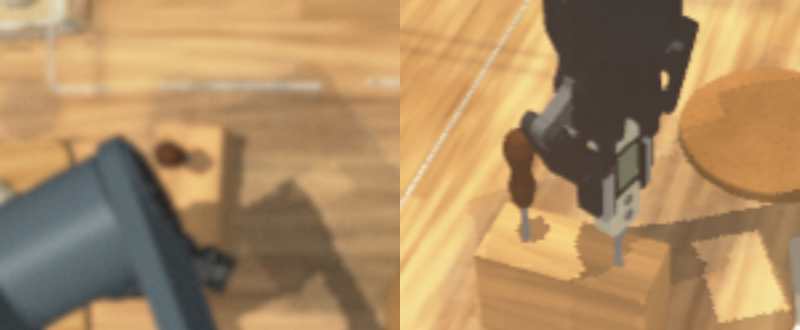

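Emit:
{"method": "drive_tool", "body": {"plan": [[0, 0, -0.015, 0, 0, 0, -1], [0, 0, -0.025, 0, 0, 0, -1], [0, 0, -0.025, 0, 0, 0, -1], [0, 0, -0.02, 0, 0, 0, -1], [0, 0, -0.01, 0, 0, 0, -1], [0, 0, 0, 0, 0, -6, -1], [0, 0, 0, 0, 0, -8, -1], [0, 0, 0, 0, 0, -8, -1], [0, 0, 0, 0, 0, -8, -1], [0, 0, 0, 0, 0, -4.8, -1]]}}

```text
t: 3.5
tcp_pos: [0.4833, 0.3755, 0.2334]
tool_rot: [-0.118, 0.993, -0.0, -0.001]
force: [-0.6, -0.4, -0.5]
finger_gap: 0.326
gripper_force: 24.8
```

```bash
python3 plan.py .403 .147 .16 103.2
```

```text
t 3.5 tcp [0.4833 0.3755 0.2334] heading 103.5 zaxis [-0.001 -0.    -1.   ] gap 0.326 grip 24.8 F [-0.6 -0.4 -0.5]
shift [ 0.1313 -0.2034  0.0736] turn [-0.01 -0.08  0.32] q [ 0.48  0.52  1.48  0.    1.14 -1.33]
```

Emit:
{"method": "drive_tool", "body": {"plan": [[0.01, -0.0155, 0, 0, 0, 0.3, -1], [0.018, -0.028, 0, 0, 0, 0, -1], [0.02, -0.031, 0, 0, 0, 0, -1], [0.02, -0.031, 0, 0, 0, 0, -1], [0.02, -0.031, 0.01, 0, 0, 0, -1], [0.02, -0.031, 0.02, 0, 0, 0, -1], [0.014, -0.0215, 0.02, 0, 0, 0, -1], [0.0093, -0.0144, 0.013, 0, 0, 0, -1], [0, 0, 0, 0, 0, 0, -1]]}}

```text
t: 4.4
tcp_pos: [0.3989, 0.1463, 0.1696]
tool_rot: [-0.111, 0.994, 0.0, -0.003]
force: [0.2, -0.6, -0.3]
finger_gap: 0.325
gripper_force: 24.8
```

```bash
python3 plan.py .403 .147 .1424 103.2; python3 - <<'E'
from h import *
o=[]
for n,b in(('top',(220,210,380,330)),('side',(280,160,440,320))):
    s=cap(n); o.append(cv2.resize(s['image'][b[1]:b[3],b[0]:b[2]],(400,400*(b[3]-b[1])//(b[2]-b[0])))[:300] if n=='top' else cv2.resize(s['image'][b[1]:b[3],b[0]:b[2]],(400,400))[100:400])
cv2.imwrite('pics/g2.png',np.hstack(o)[:,:,::-1])
E
```

```text
t 4.4 tcp [0.3989 0.1463 0.1696] heading 102.8 zaxis [-0.006 -0.001 -1.   ] gap 0.325 grip 24.8 F [ 0.2 -0.6 -0.3]
shift [-0.0044 -0.0003  0.0272] turn [ 0.05 -0.37 -0.4 ] q [ 0.09  0.4   1.99 -0.    0.76 -1.71]
```

View pics/g2.png

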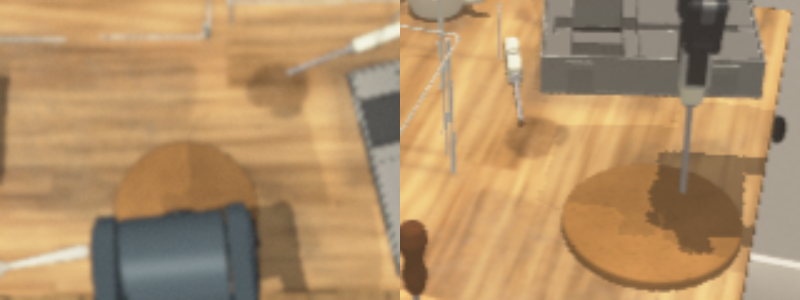

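```bash
python3 - <<'E'
from h import *
s=load('side')
b=s['image'][225:285,375:415].astype(int)
print(plane(s,[[393.2,276],[393.2,277]],.039), plane(s,[[395,241.5]],.133))
E
```

```text
[[0.40197677 0.14426634 0.039     ]
 [0.40145582 0.14744445 0.039     ]] [[0.40340264 0.1552861  0.133     ]]
```

Emit:
{"method": "drive_tool", "body": {"plan": [[-0.002, 0, 0.008, 0, 0, 0, -1], [-0.002, 0, 0.01, 0, 0, 0, -1], [0, 0, 0.006, 0, 0, 0, -1], [0, 0, 0.002, 0, 0, 0, -1], [0, 0, 0.001, 0, 0, 0, -1], [0, 0, 0.001, 0, 0, 0, -1]]}}

```text
t: 5.1
tcp_pos: [0.4054, 0.149, 0.1432]
tool_rot: [-0.113, 0.994, 0.0, -0.0]
force: [-0.8, 1.0, -1.0]
finger_gap: 0.326
gripper_force: 24.8
```

Emit:
{"method": "drive_tool", "body": {"plan": [[0, 0, 0, 0, 0, 0, -1]]}}

```text
t: 5.2
tcp_pos: [0.4054, 0.1489, 0.1433]
tool_rot: [-0.113, 0.994, -0.0, 0.0]
force: [-0.9, 0.7, -0.2]
finger_gap: 0.324
gripper_force: 24.8
```

Emit:
{"method": "drive_tool", "body": {"plan": [[0, 0, 0.001, 0, 0, 0, -1], [0, 0, 0.001, 0, 0, 0, -1], [0, 0, 0.001, 0, 0, 0, -1]]}}

```text
t: 5.5
tcp_pos: [0.4065, 0.1488, 0.1419]
tool_rot: [-0.113, 0.994, -0.0, 0.001]
force: [-1.6, -0.8, 19.6]
finger_gap: 0.323
gripper_force: 27.1
```

Emit:
{"method": "drive_tool", "body": {"plan": [[-0.004, 0, 0, 0, 0, 0, -1], [-0.004, 0, 0, 0, 0, 0, -1], [-0.004, 0, 0, 0, 0, 0, -1], [-0.004, 0, 0.0005, 0, 0, 0, -1], [-0.004, 0, 0.001, 0, 0, 0, -1]]}}

```text
t: 6.0
tcp_pos: [0.4254, 0.1531, 0.1398]
tool_rot: [-0.113, 0.994, -0.0, 0.001]
force: [-1.4, -1.0, 8.9]
finger_gap: 0.323
gripper_force: 25.9
```

Emit:
{"method": "drive_tool", "body": {"plan": [[-0.005, 0, 0.001, 0, 0, 0, -1], [-0.005, 0, 0.0012, 0, 0, 0, -1], [-0.005, 0, 0.0014, 0, 0, 0, -1], [-0.005, 0, 0.0018, 0, 0, 0, -1]]}}

```text
t: 6.4
tcp_pos: [0.4454, 0.1577, 0.1344]
tool_rot: [-0.113, 0.994, -0.0, 0.001]
force: [1.2, 0.3, 7.0]
finger_gap: 0.326
gripper_force: 25.6
```

```bash
cat > look.py <<'E'
import sys; from h import *
n=sys.argv[1]; b=list(map(int,sys.argv[3:7])); s=cap(n)
k=600//max(b[2]-b[0],b[3]-b[1]) 
cv2.imwrite(f'pics/{sys.argv[2]}.png',cv2.resize(s['image'][b[1]:b[3],b[0]:b[2]],None,fx=k,fy=k,interpolation=2)[:,:,::-1]); print('scale',k)
E
python3 look.py side sw1 350 180 450 300
```

```text
scale 5
```

View pics/sw1.png

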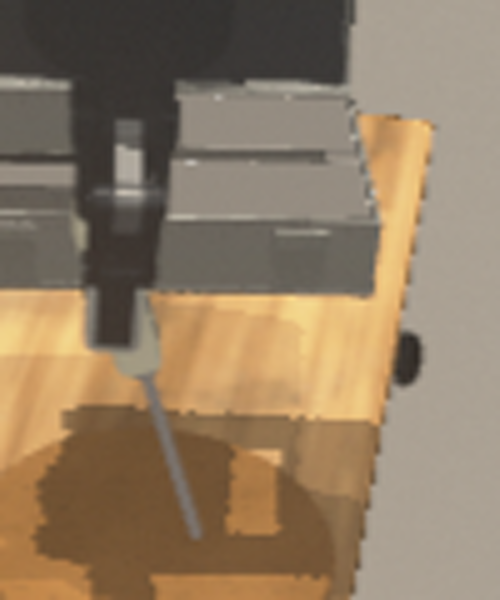

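Emit:
{"method": "drive_tool", "body": {"plan": [[-0.005, 0, 0.0018, 0, 0, 0, -1], [-0.005, 0, 0.0021, 0, 0, 0, -1], [-0.005, 0, 0.0024, 0, 0, 0, -1], [-0.005, 0, 0.0026, 0, 0, 0, -1]]}}

```text
t: 6.85
tcp_pos: [0.4653, 0.1623, 0.1255]
tool_rot: [-0.113, 0.994, -0.0, 0.002]
force: [0.8, 0.1, 5.1]
finger_gap: 0.327
gripper_force: 25.1
```

Emit:
{"method": "drive_tool", "body": {"plan": [[-0.005, 0, 0.0028, 0, 0, 0, -1], [-0.005, 0, 0.0031, 0, 0, 0, -1], [-0.005, 0, 0.0034, 0, 0, 0, -1], [-0.005, 0, 0.0038, 0, 0, 0, -1]]}}

```text
t: 7.25
tcp_pos: [0.485, 0.1668, 0.1123]
tool_rot: [-0.113, 0.994, -0.0, 0.002]
force: [0.6, 0.2, 5.5]
finger_gap: 0.322
gripper_force: 24.8
```

Emit:
{"method": "drive_tool", "body": {"plan": [[-0.004, 0, 0.0031, 0, 0, 0, -1], [-0.004, 0, 0.0034, 0, 0, 0, -1], [-0.004, 0, 0.0038, 0, 0, 0, -1], [-0.004, 0, 0.0042, 0, 0, 0, -1], [-0.004, 0, 0.0047, 0, 0, 0, -1]]}}

```text
t: 7.75
tcp_pos: [0.5043, 0.1714, 0.0924]
tool_rot: [-0.113, 0.994, -0.0, 0.001]
force: [3.0, -0.7, 4.5]
finger_gap: 0.327
gripper_force: 24.6
```

Emit:
{"method": "drive_tool", "body": {"plan": [[-0.004, 0, 0.005, 0, 0, 0, -1], [-0.004, 0, 0.0056, 0, 0, 0, -1], [-0.003, 0, 0.0048, 0, 0, 0, -1], [-0.003, 0, 0.0053, 0, 0, 0, -1]]}}

```text
t: 8.15
tcp_pos: [0.5163, 0.1745, 0.0708]
tool_rot: [-0.113, 0.994, 0.0, -0.001]
force: [2.2, 1.4, 4.3]
finger_gap: 0.323
gripper_force: 24.4
```

```bash
python3 plan.py .53 .177 .024 103.2; python3 look.py side sw2 340 190 460 310
```

```text
t 8.15 tcp [0.5163 0.1745 0.0708] heading 103.0 zaxis [-0.001  0.    -1.   ] gap 0.323 grip 24.4 F [2.2 1.4 4.3]
shift [-0.014  -0.0007  0.0468] turn [ 0.02 -0.06 -0.24] q [ 0.12  0.69  1.77  0.    0.69 -1.68]
scale 5
```

View pics/sw2.png

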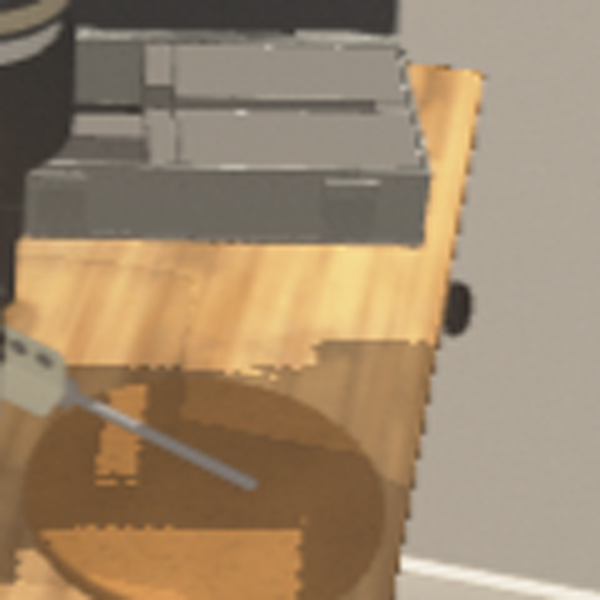

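Emit:
{"method": "drive_tool", "body": {"plan": [[-0.0037, 0, 0.006, 0, 0, 0, -1], [-0.0028, 0, 0.0052, 0, 0, 0, -1], [-0.0027, 0, 0.0053, 0, 0, 0, -1], [-0.0023, 0, 0.0055, 0, 0, 0, -1], [-0.0022, 0, 0.0055, 0, 0, 0, -1]]}}

```text
t: 8.7
tcp_pos: [0.5289, 0.1775, 0.0432]
tool_rot: [-0.113, 0.994, 0.0, -0.001]
force: [-0.1, 0.4, 1.5]
finger_gap: 0.321
gripper_force: 24.5
```

Emit:
{"method": "drive_tool", "body": {"plan": [[-0.0018, 0, 0.0056, 0, 0, 0, -1], [-0.0018, 0, 0.0056, 0, 0, 0, -1], [-0.0013, 0, 0.0055, 0, 0, 0, -1]]}}

```text
t: 9.0
tcp_pos: [0.5347, 0.1786, 0.0268]
tool_rot: [-0.113, 0.994, -0.0, -0.0]
force: [-1.5, -1.6, 1.2]
finger_gap: 0.326
gripper_force: 24.5
```

```bash
python3 plan.py .534 .178 .019 103.2
```

```text
t 9.0 tcp [0.5347 0.1786 0.0268] heading 103.0 zaxis [-0. -0. -1.] gap 0.326 grip 24.5 F [-1.5 -1.6  1.2]
shift [ 0.0009 -0.0005  0.0078] turn [-0.   -0.01 -0.21] q [ 0.12  0.78  1.73 -0.    0.63 -1.67]
```

Emit:
{"method": "drive_tool", "body": {"plan": [[0, 0, 0.004, 0, 0, 0, -1], [0, 0, 0.0035, 0, 0, 0, -1], [0, 0, 0, 0, 0, 0, -1]]}}

```text
t: 9.3
tcp_pos: [0.5354, 0.1787, 0.0196]
tool_rot: [-0.113, 0.994, 0.0, 0.001]
force: [0.4, -0.6, 0.5]
finger_gap: 0.324
gripper_force: 24.5
```

Emit:
{"method": "drive_tool", "body": {"plan": [[0, 0, -0.01, 0, 0, 0, -1], [0, 0, -0.04, 0, 0, 0, -1], [0, 0, -0.04, 0, 0, 0, -1], [0, 0, -0.02, 0, 0, 0, -1], [0, 0, 0, 0, 0, 0, -1]]}}

```text
t: 9.8
tcp_pos: [0.5369, 0.179, 0.1338]
tool_rot: [-0.113, 0.994, 0.0, 0.004]
force: [0.5, 0.6, -0.5]
finger_gap: 0.323
gripper_force: 24.9
```

```bash
python3 plan.py .5279 -.0902 .14 103.2; python3 look.py side sw3 260 160 410 280; python3 - <<'E'
from h import *
s=load('side')
g=np.mgrid[260:410,160:290].reshape(2,-1).T; P=cloud(s,g); C=s['image'][g[:,1],g[:,0]].astype(int)
m=(P[:,2]>.08)&(P[:,2]<.25)&(abs(P[:,1]-.15)<.1)&(P[:,0]<.6)&(C.min(1)>75); Q=P[m]; print(m.sum(),Q.min(0),Q.max(0))
np.save('/tmp/q.npy',np.c_[g[m],Q,C[m]])
# stem pts: x<.48
k=Q[:,0]<.475; 
for a in np.arange(.38,.6,.01):
    k=(Q[:,0]>a)&(Q[:,0]<=a+.01)
    if k.any(): print(a.round(2),k.sum(),Q[k].mean(0).round(4),Q[k,2].min().round(4),Q[k,2].max().round(4))
E
```

```text
t 9.8 tcp [0.5369 0.179  0.1338] heading 103.0 zaxis [ 0.008  0.001 -1.   ] gap 0.323 grip 24.9 F [ 0.5  0.6 -0.5]
shift [ 0.0692 -0.2603 -0.0066] turn [-0.05  0.47 -0.21] q [ 0.12  0.6   1.69  0.    0.85 -1.67]
scale 4
712 [0.40951829 0.13011281 0.1182563 ] [0.59953223 0.24558364 0.24974253]
0.4 2 [0.4096 0.1509 0.1289] 0.1278 0.1299
0.41 12 [0.4149 0.1511 0.1274] 0.124 0.1296
0.42 14 [0.4246 0.1531 0.1289] 0.1264 0.1318
0.43 14 [0.4351 0.1559 0.1306] 0.1286 0.1321
0.44 14 [0.4448 0.1584 0.1319] 0.1273 0.136
0.45 13 [0.4546 0.1608 0.1333] 0.1299 0.1354
0.46 16 [0.4655 0.1634 0.135 ] 0.1323 0.1384
0.47 12 [0.4757 0.1651 0.1354] 0.1319 0.1385
0.48 13 [0.4845 0.1676 0.1374] 0.1339 0.1404
0.49 28 [0.4962 0.172  0.1405] 0.1354 0.1457
0.5 72 [0.5052 0.1796 0.1455] 0.1316 0.2493
0.51 84 [0.5153 0.1871 0.1538] 0.1334 0.2199
0.52 153 [0.5254 0.2073 0.1803] 0.1188 0.2327
0.53 49 [0.5334 0.2196 0.2024] 0.1183 0.2331
0.54 42 [0.5436 0.2057 0.1489] 0.1194 0.2482
0.55 55 [0.5559 0.1953 0.1592] 0.1395 0.2497
0.56 62 [0.565  0.1935 0.1535] 0.1391 0.2492
0.57 21 [0.5715 0.1885 0.1529] 0.1413 0.1571
0.59 36 [0.5982 0.1921 0.1464] 0.1447 0.1487
```

View pics/sw3.png

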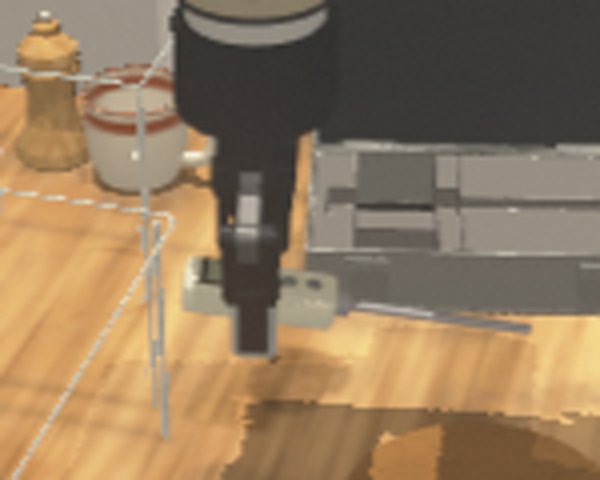

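```bash
python3 - <<'E'
from h import *
for n,b in(('top',(300,215,350,260)),('side',(300,190,345,265))):
    s=cap(n) if n=='side' else load(n); g=np.mgrid[b[0]:b[2],b[1]:b[3]].reshape(2,-1).T; P=cloud(s,g); m=(P[:,2]>.02)&(P[:,2]<.3)&(P[:,1]<.12)&(P[:,1]>0)&(P[:,0]<.61)
    if m.any(): print(n,m.sum(),P[m].min(0).round(3),P[m].max(0).round(3),np.median(P[m],0).round(3))
E
python3 plan.py .45 .1 .17 103.2
```

```text
t 9.9 tcp [0.5344 0.1786 0.1303] heading 103.0 zaxis [ 0.001  0.    -1.   ] gap 0.324 grip 24.9 F [ 0.2  0.4 -0.8]
shift [ 0.0998 -0.0576 -0.0398] turn [-0.01  0.04 -0.21] q [ 0.12  0.6   1.69 -0.    0.85 -1.67]
```

```bash
python3 - <<'E'
from h import *
i0=cv2.imread('pics/top0.png')[:,:,::-1].astype(int)
s=cap('top'); i1=s['image'].astype(int)
g=np.mgrid[0:640,0:480].reshape(2,-1).T; P=cloud(s,g).reshape(640,480,3)
def blobs(I,nm):
    w=((I.min(2)>150)).astype(np.uint8); w[:, :295]=0; w[:, 395:]=0; w[:200]=0; w[262:]=0
    n,l,st,c=cv2.connectedComponentsWithStats(w)
    for k in range(1,n):
        if st[k,4]>4: print(nm,st[k],c[k].round(0))
blobs(i0,'old'); blobs(i1,'new')
d=(abs(i1-i0).max(2)>60).astype(np.uint8); n,l,st,c=cv2.connectedComponentsWithStats(d)
for k in range(1,n):
    if st[k,4]>25: print('diff',st[k])
for v in range(214,250,3): print(v,[int(1000*P[u,v,2]) if s['z_map'][v,u]>0 else -1 for u in range(318,390,4)])
s=load('side')
for v in range(196,262,6): print(v,[tuple(s['image'][v,u]) for u in (320,324,328)])
E
```

```text
old [386 203   1   5   5] [386. 205.]
old [311 208   2   4   6] [311. 210.]
old [361 209   6   1   6] [364. 209.]
old [324 210   6   2  11] [327. 211.]
old [335 210   5   2   6] [337. 210.]
old [350 210   7   2   9] [353. 210.]
old [302 213   2   8   9] [303. 217.]
old [328 229   9   8  51] [332. 233.]
old [392 234   3   7  11] [393. 237.]
old [362 238  16  10 108] [369. 243.]
old [381 241   8   4  18] [384. 242.]
old [384 247   7  15  49] [387. 255.]
new [376 202  12   9  25] [382. 208.]
new [311 206   3   6   9] [311. 209.]
new [360 209  14   2  21] [366. 209.]
new [323 210  35   2  69] [340. 210.]
new [302 213   2   8  10] [303. 217.]
new [359 218  24  13 135] [371. 224.]
new [391 233   4   9  23] [393. 236.]
new [362 234  31  28 328] [379. 246.]
diff [360 219  22  12 119]
diff [  156   220   187   260 20411]
diff [328 229   9   8  52]
diff [191 269  24  10 170]
diff [  11  355   66  108 3045]
diff [  59  354   99  126 3501]
diff [295 385  24  15 290]
diff [251 391  43  15 242]
diff [ 61 399  14  16  70]
diff [ 286  400   43   74 1752]
diff [372 417  29  21 278]
diff [400 442  12 
[... 1767 characters left out ...]
 [(np.uint8(66), np.uint8(57), np.uint8(50)), (np.uint8(67), np.uint8(58), np.uint8(50)), (np.uint8(65), np.uint8(57), np.uint8(49))]
238 [(np.uint8(91), np.uint8(84), np.uint8(76)), (np.uint8(66), np.uint8(57), np.uint8(50)), (np.uint8(124), np.uint8(118), np.uint8(109))]
244 [(np.uint8(97), np.uint8(90), np.uint8(81)), (np.uint8(68), np.uint8(58), np.uint8(49)), (np.uint8(126), np.uint8(119), np.uint8(110))]
250 [(np.uint8(199), np.uint8(154), np.uint8(103)), (np.uint8(174), np.uint8(140), np.uint8(101)), (np.uint8(120), np.uint8(99), np.uint8(78))]
256 [(np.uint8(185), np.uint8(138), np.uint8(87)), (np.uint8(149), np.uint8(107), np.uint8(67)), (np.uint8(142), np.uint8(103), np.uint8(64))]
```

Emit:
{"method": "drive_tool", "body": {"plan": [[0.005, -0.015, 0, 0, 0, 0, -1], [0.008, -0.03, 0, 0, 0, 0, -1], [0.008, -0.035, 0, 0, 0, 0, -1], [0.008, -0.035, 0, 0, 0, 0, -1], [0.008, -0.035, 0, 0, 0, 0, -1], [0.008, -0.035, 0, 0, 0, 0, -1], [0.008, -0.035, 0, 0, 0, 0, -1], [0.008, -0.025, 0, 0, 0, 0, -1], [0.006, -0.0135, 0, 0, 0, -0.2, -1], [0, 0, 0, 0, 8, 0, -1]]}}

```text
t: 10.95
tcp_pos: [0.5216, -0.0914, 0.1283]
tool_rot: [-0.111, 0.991, -0.007, -0.075]
force: [0.4, 1.6, -0.9]
finger_gap: 0.326
gripper_force: 24.9
```

Emit:
{"method": "drive_tool", "body": {"plan": [[0, 0, 0, 0, 0, 0, -1], [0, 0, 0, 0, 0, 0, -1]]}}

```text
t: 11.15
tcp_pos: [0.5269, -0.0883, 0.1285]
tool_rot: [-0.115, 0.991, -0.007, -0.069]
force: [-0.5, 1.0, -1.0]
finger_gap: 0.324
gripper_force: 24.9
```

```bash
cat > st.py <<'E'
from h import *
s=cap('side')
g=np.mgrid[300:460,110:260].reshape(2,-1).T; P=cloud(s,g); C=s['image'][g[:,1],g[:,0]].astype(int)
d=np.array([.9736,.2284]); e=np.array([.2284,-.9736]); c=np.array([.4768,-.1022])
L=np.c_[(P[:,:2]-c)@e,(P[:,:2]-c)@d,P[:,2]]*1000
m=(L[:,2]>60)&(L[:,2]<170)&(abs(L[:,0])<30)&(abs(L[:,1])<115)
for a in range(-110,110,10):
    k=m&(L[:,1]>a)&(L[:,1]<=a+10)
    if k.any(): print(a,k.sum(),L[k].mean(0).round(1),'x',L[k,0].min().round(1),L[k,0].max().round(1),'z',L[k,2].min().round(1),L[k,2].max().round(1))
E
python3 plan.py .5256 -.0907 .12 103.2 8; python3 st.py
```

```text
t 11.15 tcp [ 0.5269 -0.0883  0.1285] heading 103.2 zaxis [-0.136 -0.03  -0.99 ] gap 0.324 grip 24.9 F [-0.5  1.  -1. ]
shift [ 0.0006 -0.002   0.0087] turn [0.09 0.02 0.03] q [-0.34  0.62  1.67 -0.09  0.97 -2.08]
-80 6 [ -3.2 -73.5 140.9] x -5.8 -2.0 z 139.0 142.2
-70 8 [ -1.9 -65.4 140.1] x -3.5 -0.1 z 137.9 142.3
-60 9 [ -3.4 -55.2 140.6] x -5.6 -2.4 z 138.8 142.4
-50 9 [ -3.4 -44.6 140.7] x -6.3 -1.6 z 138.7 142.8
-40 8 [ -2.1 -34.7 139.7] x -4.2 1.0 z 138.0 142.1
-30 8 [ -3.6 -25.  140.4] x -4.6 -2.1 z 138.8 142.1
-20 8 [ -2.7 -15.6 139.7] x -4.9 -0.4 z 137.7 142.1
-10 10 [ -2.6  -4.9 139.5] x -5.9 -0.5 z 137.5 142.1
0 8 [ -2.5   5.8 139.3] x -4.3 1.1 z 138.0 141.4
10 23 [ -7.   16.1 142.3] x -17.3 1.4 z 136.2 146.9
20 43 [ -8.7  25.3 143.2] x -17.7 13.3 z 132.2 148.9
30 43 [ -8.4  34.8 143.5] x -16.3 11.7 z 133.4 149.7
40 62 [-14.   45.2 138.7] x -28.1 15.4 z 114.8 164.8
50 53 [-26.2  55.3 133.9] x -29.9 -18.9 z 113.2 149.9
60 40 [-23.9  64.8 136.3] x -29.7 -11.3 z 115.2 165.5
70 34 [-10.6  76.1 141.7] x -17.0 8.5 z 131.5 148.6
80 42 [ -9.5  84.7 142.3] x -18.2 9.1 z 131.0 148.3
90 15 [-10.2  91.6 140.5] x -16.0 4.1 z 131.5 146.7
```

Emit:
{"method": "drive_tool", "body": {"plan": [[-0.0003, -0.001, 0.01, 0, -0.5, 0, -1], [-0.0026, -0.001, 0.02, 0, 0, 0, -1], [-0.0026, 0, 0.02, 0, 0, 0, -1], [-0.0026, 0, 0.0175, 0, 0, 0, -1], [-0.0014, 0, 0.01, 0, 0, 0, -1], [0, 0, 0, 0, 0, 0, -1], [0, 0, 0, 0, 0, 0, -1]]}}

```text
t: 11.9
tcp_pos: [0.5269, -0.0903, 0.052]
tool_rot: [-0.115, 0.991, -0.007, -0.065]
force: [0.0, -0.2, -0.9]
finger_gap: 0.324
gripper_force: 24.9
```

```bash
sed -i 's/L\[:,2\]>60/L[:,2]>47/' st.py; python3 plan.py .5256 -.0907 .027 103.2 8; python3 st.py
```

```text
t 11.9 tcp [ 0.5269 -0.0903  0.052 ] heading 103.2 zaxis [-0.127 -0.03  -0.991] gap 0.324 grip 24.9 F [ 0.  -0.2 -0.9]
shift [-0.0019 -0.0001  0.025 ] turn [0.01 0.52 0.  ] q [-0.34  0.74  1.71 -0.1   0.8  -2.07]
-80 6 [  0.  -73.6  64.4] x -3.1 4.7 z 63.2 65.6
-70 8 [  0.4 -65.1  64. ] x -3.6 4.7 z 62.7 65.4
-60 8 [  0.6 -55.3  63.7] x -2.1 2.2 z 61.5 65.5
-50 8 [  0.5 -45.4  63.5] x -4.0 2.9 z 62.0 64.8
-40 8 [  0.  -35.5  63.6] x -3.4 2.6 z 61.4 64.3
-30 8 [ -0.2 -25.7  63.5] x -3.6 3.1 z 61.6 64.7
-20 8 [  0.6 -15.9  62.8] x -2.0 3.1 z 61.1 65.8
-10 8 [-0.  -5.9 63. ] x -2.5 3.4 z 60.5 64.8
0 8 [-1.1  4.1 63.4] x -4.6 1.8 z 61.0 65.4
10 16 [-4.8 15.1 64.3] x -10.9 0.4 z 56.1 69.0
20 40 [-7.7 24.3 66.9] x -16.3 8.9 z 55.3 73.2
30 41 [-7.6 34.3 66.3] x -17.5 11.3 z 55.5 73.1
40 89 [-13.6  46.3  91.9] x -27.4 17.4 z 47.2 168.0
50 87 [-19.   54.  103.2] x -29.0 12.9 z 47.4 169.0
60 29 [-23.   64.2  62.2] x -29.7 -9.2 z 48.9 74.3
70 50 [-12.7  76.5  83.5] x -28.2 13.5 z 53.9 134.6
80 79 [-8.8 84.2 95.4] x -23.1 13.0 z 52.1 143.4
90 21 [-14.5  93.3 113.8] x -28.4 7.7 z 58.1 170.0
100 9 [-14.8 103.9 166.4] x -21.6 -4.5 z 162.4 169.2
```

Emit:
{"method": "drive_tool", "body": {"plan": [[-0.0007, 0, 0.005, 0, 0, 0, -1], [-0.0007, 0, 0.005, 0, 0, 0, -1], [-0.0007, 0, 0.005, 0, 0, 0, -1], [0, 0, 0, 0, 0, 0, -1]]}}

```text
t: 12.35
tcp_pos: [0.5268, -0.0903, 0.0359]
tool_rot: [-0.115, 0.991, -0.007, -0.066]
force: [0.4, 0.1, -0.3]
finger_gap: 0.327
gripper_force: 24.9
```

Emit:
{"method": "drive_tool", "body": {"plan": [[-0.0004, 0, 0.003, 0, 0, 0, -1], [-0.0003, 0, 0.002, 0, 0, 0, -1], [0, 0, 0, 0, 0, 0, -1]]}}

```text
t: 12.65
tcp_pos: [0.5272, -0.0904, 0.0313]
tool_rot: [-0.115, 0.991, -0.007, -0.065]
force: [1.0, 0.5, -0.7]
finger_gap: 0.327
gripper_force: 24.9
```

Emit:
{"method": "drive_tool", "body": {"plan": [[-0.0002, 0, 0.002, 0, 0, 0, -1], [-0.0002, 0, 0.0015, 0, 0, 0, -1], [0, 0, 0, 0, 0, 0, -1]]}}

```text
t: 12.95
tcp_pos: [0.5271, -0.0904, 0.0279]
tool_rot: [-0.115, 0.991, -0.007, -0.065]
force: [0.2, 0.4, -0.5]
finger_gap: 0.323
gripper_force: 24.9
```

Emit:
{"method": "drive_tool", "body": {"plan": [[-0.0001, 0, 0.001, 0, 0, 0, -1], [0, 0, 0, 0, 0, 0, -1]]}}

```text
t: 13.15
tcp_pos: [0.5272, -0.0904, 0.027]
tool_rot: [-0.115, 0.991, -0.007, -0.065]
force: [0.5, -0.1, 0.3]
finger_gap: 0.325
gripper_force: 24.9
```

Emit:
{"method": "drive_tool", "body": {"plan": [[-0.0001, 0, 0.001, 0, 0, 0, -1], [-0.0001, 0, 0.001, 0, 0, 0, -1], [0, 0, 0, 0, 0, 0, -1]]}}

```text
t: 13.45
tcp_pos: [0.5272, -0.0904, 0.0263]
tool_rot: [-0.115, 0.991, -0.008, -0.065]
force: [-1.1, 0.9, 8.5]
finger_gap: 0.324
gripper_force: 26.0
```

Emit:
{"method": "drive_tool", "body": {"plan": [[0, 0, 0, 0, 0, 0, 0.1], [0, 0, 0, 0, 0, 0, 0.1], [0, 0, 0, 0, 0, 0, 0.1], [0, 0, 0, 0, 0, 0, 0.1], [0.0013, 0, -0.01, 0, 0, 0, 0.1], [0.0039, 0, -0.03, 0, 0, 0, 0.1], [0.0065, 0, -0.05, 0, 0, 0, 0.1], [0.0065, 0, -0.05, 0, 0, 0, 0.1], [0.0065, 0, -0.05, 0, -7.5, 0, 0.1]]}}

```text
t: 14.35
tcp_pos: [0.5305, -0.0904, 0.2177]
tool_rot: [-0.116, 0.993, -0.001, 0.003]
force: [0.6, -0.5, 0.6]
finger_gap: 0.549
gripper_force: 0.0
```

```bash
python3 plan.py .44 .06 .26 103.2; sed -i 's/L\[:,2\]>47/L[:,2]>25/;s/<170/<60/' st.py; python3 st.py
```

```text
t 14.35 tcp [ 0.5305 -0.0904  0.2177] heading 103.3 zaxis [ 0.006 -0.001 -1.   ] gap 0.549 grip 0.0 F [ 0.6 -0.5  0.6]
shift [ 0.0532  0.1672 -0.0429] turn [-0.12  0.35  0.12] q [-0.38  0.45  1.68  0.    1.01 -2.18]
-110 36 [   2.6 -103.4   42. ] x -28.3 29.4 z 37.9 44.6
-100 47 [ -1.3 -95.2  40.9] x -28.4 28.4 z 38.6 43.1
-90 51 [  0.1 -85.1  40.2] x -29.7 29.4 z 32.9 43.1
-80 48 [  1.3 -75.1  40.5] x -24.7 28.6 z 34.0 42.9
-70 47 [  0.2 -65.   40.4] x -29.7 27.6 z 35.3 43.4
-60 51 [  0.  -54.8  40.6] x -29.6 29.8 z 36.2 44.2
-50 50 [  1.  -45.1  40.7] x -30.0 29.7 z 36.0 43.5
-40 49 [  0.3 -35.   40.7] x -27.7 29.6 z 38.0 43.5
-30 48 [  0.5 -25.4  40.6] x -29.6 29.4 z 37.2 44.2
-20 52 [ -0.6 -15.2  40.6] x -29.8 28.9 z 36.3 44.5
-10 47 [-0.2 -5.2 40.2] x -29.2 27.9 z 35.0 42.7
0 52 [-0.6  5.  40.7] x -29.5 28.6 z 36.6 44.0
10 48 [ 1.4 15.2 40.6] x -28.4 28.5 z 33.4 45.2
20 51 [-4.4 25.5 42.1] x -29.5 29.1 z 28.0 47.2
30 47 [-6.5 35.5 39.8] x -14.9 15.1 z 25.3 47.3
40 47 [-6.7 45.6 39.9] x -15.9 13.6 z 25.2 47.7
50 48 [-7.6 55.6 39.9] x -17.1 13.3 z 26.4 48.7
60 47 [-7.4 65.7 39.8] x -15.9 9.2 z 26.2 49.3
70 48 [-6.7 75.8 39.9] x -28.2 25.5 z 25.4 47.1
80 46 [-3.8 85.6 43. ] x -27.2 29.4 z 39.8 47.4
90 47 [ 1.  95.5 39.8] x -28.1 28.8 z 28.0 47.2
100 41 [  1.9 104.4  41.5] x -26.4 30.0 z 38.1 45.2
```

Emit:
{"method": "drive_tool", "body": {"plan": [[0.005, -0.01, -0.012, 0, 0, 0, -1], [0.01, -0.025, -0.008, 0, 0, 0, -1], [0.01, -0.03, 0, 0, 0, 0, -1], [0.01, -0.03, 0, 0, 0, 0, -1], [0.01, -0.03, 0, 0, 0, 0, -1], [0.01, -0.03, 0, 0, 0, 0, -1], [0, -0.018, 0, 0, 0, 0, -1], [0, -0.008, 0, 0, 0, 0, -1], [0, 0, 0, 0, 0, 0, -1]]}}

```text
t: 15.3
tcp_pos: [0.5154, -0.2796, 0.2346]
tool_rot: [-0.114, 0.993, 0.001, -0.0]
force: [0.1, -0.7, -0.6]
finger_gap: -0.001
gripper_force: 0.0
```

```bash
python3 plan.py .518 -.277 .124 103.2
```

```text
t 15.3 tcp [ 0.5154 -0.2796  0.2346] heading 103.1 zaxis [-0.001  0.001 -1.   ] gap -0.001 grip 0.0 F [ 0.1 -0.7 -0.6]
shift [-0.0032  0.0018  0.1106] turn [ 0.07 -0.04 -0.07] q [-0.69  0.49  1.54  0.    1.11 -2.49]
```

Emit:
{"method": "drive_tool", "body": {"plan": [[0, 0.002, 0.02, 0, 0, 0, -1], [0, 0, 0.035, 0, 0, 0, -1], [0, 0, 0.025, 0, 0, 0, -1], [0, 0, 0.012, 0, 0, 0, -1], [0, 0.01, 0, 0, 0, 0, -1], [0, 0.015, -0.002, 0, 0, 0, -1], [0, 0.015, -0.002, 0, 0, 0, -1], [0, 0.01, -0.002, 0, 0, 0, -1]]}}

```text
t: 16.1
tcp_pos: [0.5037, -0.2273, 0.1512]
tool_rot: [-0.115, 0.993, -0.001, 0.001]
force: [0.7, -1.6, 1.7]
finger_gap: 0.002
gripper_force: 0.8
```

Emit:
{"method": "drive_tool", "body": {"plan": [[0, 0.013, -0.005, 0, 0, 0, -1], [0, 0.013, -0.005, 0, 0, 0, -1], [0, 0.013, -0.005, 0, 0, 0, -1], [0, 0.014, 0, 0, 0, 0, -1], [0, 0.014, 0, 0, 0, 0, -1]]}}

```text
t: 16.6
tcp_pos: [0.4877, -0.1621, 0.1646]
tool_rot: [-0.115, 0.993, -0.0, 0.0]
force: [0.3, -0.2, -0.7]
finger_gap: 0.003
gripper_force: 0.3
```

```bash
cat > lid.py <<'E'
from h import *
from station import manip
d=np.array([.9736,.2284]); e=np.array([.2284,-.9736]); c=np.array([.4768,-.1022])
t=manip.sense(); p=t['tcp_pos']; print('tcp case',((p[:2]-c)@e).round(4),((p[:2]-c)@d).round(4),p[2].round(4),t['q'].round(2),t['force'].round(1))
for n,b in(('top',(345,200,480,330)),('side',(325,130,445,245))):
    s=cap(n); g=np.mgrid[b[0]:b[2],b[1]:b[3]].reshape(2,-1).T; P=cloud(s,g); L=np.c_[(P[:,:2]-c)@e,(P[:,:2]-c)@d,P[:,2]]*1000
    for y0,y1 in((-100,-50),(60,100)):
        k=(L[:,1]>y0)&(L[:,1]<y1)&(abs(L[:,0])<160)&(L[:,2]<200)
        print(n,y0,[(a,int(np.median(L[k&(abs(L[:,0]-a)<7),2])),int(np.percentile(L[k&(abs(L[:,0]-a)<7),2],97))) for a in range(-70,150,14) if (k&(abs(L[:,0]-a)<7)).any()])
E
python3 lid.py
```

```text
tcp case 0.0608 -0.003 0.1646 [-0.54  0.5   1.79  0.    0.85 -2.34] [ 0.3 -0.2 -0.7]
top -100 [(-70, 0, 39), (-56, 41, 48), (-42, 42, 47), (-28, 41, 47), (-14, 41, 49), (0, 34, 43), (14, 42, 47), (28, 41, 44), (84, 1, 3), (98, 1, 7), (112, 0, 5), (126, 0, 5)]
top 60 [(-70, 0, 42), (-56, 40, 46), (-42, 38, 47), (-28, 39, 47), (-14, 38, 50), (0, 44, 52), (14, 43, 49), (28, 41, 173), (42, 163, 174), (56, 109, 157), (70, 85, 106), (84, -1, 5), (98, 0, 7), (112, 0, 5), (126, 0, 7), (140, 0, 7)]
side -100 [(-70, 15, 42), (-56, 31, 42), (-42, 41, 43), (-28, 40, 43), (-14, 40, 42), (0, 39, 42), (14, 41, 43), (28, 163, 170), (42, 143, 169), (56, 99, 132), (70, 58, 79)]
side 60 [(-70, 17, 42), (-56, 19, 43), (-42, 40, 43), (-28, 40, 42), (-14, 36, 47), (0, 45, 47), (14, 42, 46), (28, 165, 170), (42, 145, 170), (56, 96, 132), (70, 59, 82), (140, 0, 0)]
```

Emit:
{"method": "drive_tool", "body": {"plan": [[0, 0.014, 0.004, 0, 0, 0, -1], [0, 0.014, 0.0065, 0, 0, 0, -1], [0, 0.013, 0.008, 0, 0, 0, -1], [0, 0.013, 0.0096, 0, 0, 0, -1], [0, 0.01, 0.012, 0, 0, 0, -1], [0, 0.01, 0.0126, 0, 0, 0, -1]]}}

```text
t: 17.3
tcp_pos: [0.4703, -0.0898, 0.1106]
tool_rot: [-0.115, 0.993, 0.0, -0.001]
force: [-0.4, 0.7, 0.7]
finger_gap: 0.002
gripper_force: 0.2
```

Emit:
{"method": "drive_tool", "body": {"plan": [[0, 0.005, 0.0095, 0, 0, 0, -1], [0, 0.004, 0.0095, 0, 0, 0, -1], [0, 0.003, 0.008, 0, 0, 0, -1], [0, 0.002, 0.007, 0, 0, 0, -1], [0, 0, 0.003, 0, 0, 0, -1], [0, 0, 0, 0, 0, 0, -1]]}}

```text
t: 17.9
tcp_pos: [0.468, -0.0778, 0.0743]
tool_rot: [-0.115, 0.993, 0.0, -0.0]
force: [-0.0, -0.3, -0.0]
finger_gap: -0.001
gripper_force: 0.0
```

```bash
python3 lid.py
```

```text
tcp case -0.0258 -0.003 0.0743 [-0.4   0.63  1.94 -0.    0.57 -2.2 ] [-0.  -0.3 -0. ]
top -100 [(98, 0, 6), (112, 0, 6), (126, 0, 5), (140, 0, 1)]
top 60 [(-70, 1, 59), (-56, 59, 66), (-42, 60, 65), (-28, 59, 65), (-14, 60, 65), (0, 59, 64), (14, 59, 65), (28, 59, 65), (42, 58, 64), (56, 58, 65), (70, 44, 56), (84, 0, 5), (98, 0, 6), (112, 0, 6), (126, 0, 6), (140, 0, 6)]
side -100 [(-70, 28, 58), (-56, 39, 60), (-42, 59, 61), (-28, 59, 60), (-14, 58, 60), (0, 58, 61), (14, 58, 60), (28, 58, 60), (42, 57, 59), (56, 57, 58), (70, 55, 56)]
side 60 [(-70, 26, 56), (-56, 41, 60), (-42, 59, 61), (-28, 59, 61), (-14, 59, 61), (0, 59, 60), (14, 58, 60), (28, 58, 60), (42, 58, 59), (56, 57, 58), (70, 55, 55)]
```

Emit:
{"method": "drive_tool", "body": {"plan": [[0, 0.008, 0, 0, 0, 0, -1], [0, 0.005, 0.001, 0, 0, 0, -1], [0, 0, 0.001, 0, 0, 0, -1], [0, 0, 0.001, 0, 0, 0, -1], [0, 0, 0, 0, 0, 0, -1]]}}

```text
t: 18.5
tcp_pos: [0.4648, -0.0645, 0.072]
tool_rot: [-0.115, 0.993, 0.0, -0.0]
force: [0.6, 2.4, 3.9]
finger_gap: 0.005
gripper_force: 2.3
```

Emit:
{"method": "drive_tool", "body": {"plan": [[0, 0, 0.001, 0, 0, 0, -1], [0, 0, 0.001, 0, 0, 0, -1], [0, 0, 0, 0, 0, 0, -1]]}}

```text
t: 18.8
tcp_pos: [0.4649, -0.0645, 0.0717]
tool_rot: [-0.115, 0.993, 0.0, 0.0]
force: [-3.2, 4.3, 22.7]
finger_gap: -0.002
gripper_force: 10.9
```

Emit:
{"method": "drive_tool", "body": {"plan": [[0, 0, -0.015, 0, 0, 0, -1], [0, 0, -0.04, 0, 0, 0, -1], [0.03, 0.03, -0.04, 0, 0, 0, -1], [0.03, 0.04, -0.04, 0, 0, 0, -1], [0, 0.04, 0, 0, 0, 0, -1], [0, 0.04, 0, 0, 0, 0, -1], [0, 0, 0, 0, 0, 0, -1], [0, 0, 0, 0, 0, 0, -1]]}}

```text
t: 19.6
tcp_pos: [0.3859, 0.0577, 0.1904]
tool_rot: [-0.116, 0.993, -0.0, 0.0]
force: [0.3, -1.2, 0.5]
finger_gap: 0.001
gripper_force: 0.0
```

```bash
python3 lid.py; python3 - <<'E'
from h import *
a=load('top')['image'][180:340,170:480]; b=load('side')['image'][120:400,240:460]
a=cv2.resize(a,(400,206));a=np.vstack([a,np.zeros((509-206,400,3),np.uint8)]); b=cv2.resize(b,(400,509))
cv2.imwrite('pics/final.png',np.hstack([a,b])[:,:,::-1])
E
```

```text
tcp case -0.1764 -0.052 0.1904 [-0.14  0.32  2.05 -0.    0.77 -1.94] [ 0.3 -1.2  0.5]
top -100 [(-70, 2, 56), (-56, 57, 63), (-42, 58, 65), (-28, 58, 64), (-14, 58, 65), (0, 58, 64), (14, 59, 65), (28, 58, 63), (42, 58, 64), (56, 57, 63), (70, 45, 56), (84, 0, 6), (98, 0, 6), (112, 0, 6), (126, 0, 6), (140, -3, -1)]
top 60 [(-70, 0, 55), (-56, 56, 63), (-42, 58, 65), (-28, 58, 64), (-14, 58, 65), (0, 58, 65), (14, 59, 63), (28, 58, 65), (42, 58, 65), (56, 58, 63), (70, 45, 55), (84, 0, 7), (98, 0, 5), (112, 0, 4), (126, 0, 7), (140, 0, 6)]
side -100 [(-70, 28, 56), (-56, 32, 58), (-42, 57, 59), (-28, 57, 59), (-14, 57, 59), (0, 57, 59), (14, 57, 59), (28, 57, 59), (42, 57, 58), (56, 56, 59)]
side 60 [(-70, 24, 55), (-56, 35, 58), (-42, 57, 59), (-28, 57, 59), (-14, 58, 59), (0, 58, 59), (14, 57, 59), (28, 58, 59), (42, 57, 59), (56, 57, 59), (70, 55, 55)]
```

View pics/final.png

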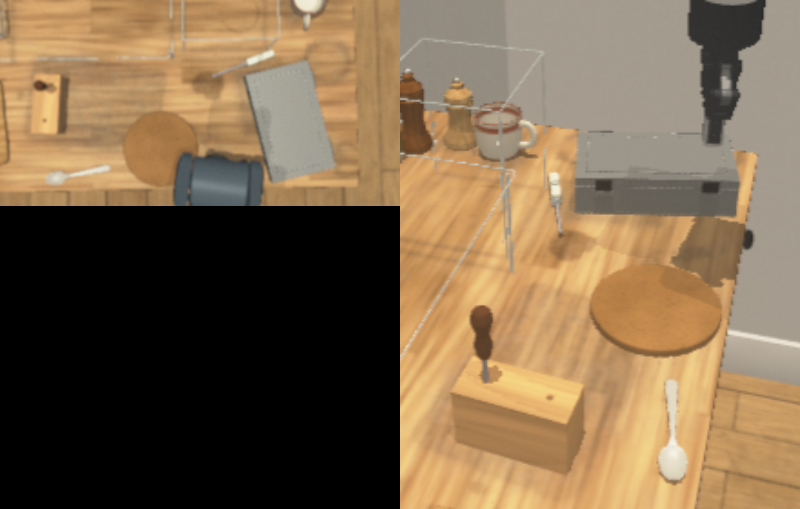

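The final picture shows the lid shut and level (top near z = 58 mm across), the tester upright in the block, and the trivet and spoon in place. The small decoy thermometer lies beside the case; it tipped over early, away from the arm.

```bash
python3 -c "
from station import manip
print(manip.sign_off())"
```

```text
the job is handed in; nothing more can be done
None
```

The large thermometer is in its recess, screen up, with the lid fully shut and the job handed in at about 20 s; the tester still stands in the block, but the small spare thermometer tipped over on the worktop in the first few seconds, with the arm nowhere near it, and I left it lying.

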